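# Zero the leather splitter's thickness dial and set it five clicks open

## Robot

A 7-joint arm with a two-finger parallel gripper is mounted at the origin on the work surface; the furniture and walls round the work are solid. World frame = base frame: x ahead of the robot, y to its left, z up, the work surface at z = 0. Lengths are in m, angles in rad, forces in N, time in s.
With the tool pointing down it reaches from about 0.425 to 0.925 m from the base axis. Payload 6.8 kg.
Tool frame: the origin (TCP) lies midway between the tips of the shut fingers; the grasp point (between the pads) lies 19 mm behind it; y points along the fingers, z is the direction in which the jaws open and shut, and the axes are right-handed (so a half turn about y gives the same grasp; the last joint's range is limited). The gripper opens to 85 mm and grips with 20 to 120 N. Pads are 22 mm wide; open, the fingers measure 114 mm over their backs; the gripper's body (76 mm by 85 mm) begins 54 mm behind the grasp point. The pads swing forward as they close: fully open they stand 13 mm farther back than shut.
Start: joints at [1.224, 0.477, 0.022, 1.555, -0.011, 1.109, -0.083], TCP at [0.16, -0.656, 0.231] pointing down, gripper open.
Joint ranges: [-2.96, 2.96], [-0.34, 2.1], [-1.41, 1.46], [0.24, 2.44], [-1.37, 4.51], [0.17, 1.92], [-2.96, 2.96]. Speed limits (rad/s): [2.39, 2.39, 3.14, 3.14, 3.14, 3.14, 3.14].

## Interface

Orientations are given as a unit quaternion [w, x, y, z].
In Python, from station import bot gives the robot as it stands. The module is installed in compiled form; this text tells all that it offers.
- The arm moves only by the shell command python3 -m crank 'ROWS' [FORCE]. ROWS is JSON, a list of rows, each an object with "linear": the shift along the tool's x, y, z in m, a list of three; "dr": the turn, a rotation vector about the tool's x, y, z in degrees, a list of three; "hand": the gripper command: -1 is shut, 1 is fully open, values between are in proportion. A call has 1 to 10 rows; each row is the pose to reach, as a shift and turn from the pose commanded when the call began, along the tool's axes at that moment; what a row does not reach only later rows make up. A row lasts 1/12 s, in which the tool goes at most 41.7 mm and 7.16 degrees, less where a joint would pass 70% of its speed; a pose out of reach is approached as far as the arm can. A call with a gripper value outside its range is refused whole. The fingers move at their own pace and stop on an object; FORCE is the grip in N (left out, the last holds). Time passes only in rows, so rows that repeat a pose let the fingers close. It gives the time, the measured TCP pose, the force and the opening at its end, in the units of the state.
- bot.get_obs(): the state, without advancing time (a new reading comes with each control period).
- bot.read_camera(name): name is "side" or "top"; returns the picture (384x512x3 uint8, blue, green, red); there is no depth.
- bot.camera_params(name): a dict with "K" (3x3 intrinsics, pixels), "R" (3x3) and "t" (3): a world point X has camera coordinates R X + t. Camera axes: x right, y down, z forward; pixel columns grow to the right and rows downward; lengths in m; the calibration is good to about 2 mm. A picture is of the moment at which its call begins. camera_params takes no time and is no camera call.
- bot.hand_in(): hands the job in, once; it reports no verdict.
Trained networks look in the newest picture that a camera, given by its name, has taken for a name from the list of things; names that differ only in an ending like _2 or _b are one class to them, and where a whole thing is asked for, a point or a joint stands for the part that bears it (a point fixed in the world has none). Each returns a list of dicts, best first, with "score" (0 to 1); they miss things now and then, are a little off and sometimes report something else, mostly with a low value. They report only what shows in the picture. A call takes as long as a camera call.
- bot.search_frame(camera, target): "extent" ([left, top, right, bottom] in pixels, round what is visible of it).
- bot.cut_out(camera, target): "pixels" (384x512 bool, what is visible of it) and "extent" ([left, top, right, bottom] in pixels, round what is visible of it).
- bot.place_of(camera, target): "xy" ([column, row] in pixels: a listed point, or the origin of a listed thing).
The state is a dict: "t": time; "q": joint angles; "joint_vel": joint speeds; "joint_torque": joint torques, N m; "eef_pos": TCP position; "tool_rot": TCP orientation; "contact_force": force on the tool from outside, world axes, zero at the start; "torque": the same for the moment, N m; "gripper_width": opening from 0.0 (shut) to 1.0 (fully open).
Only numpy, scipy, OpenCV 4.12 (cv2) and the standard library are available. Lean on these libraries where they do the work, as an engineer would, in place of code of your own. Each camera call takes 0.05 s, during which the arm holds its last target. There are 200 camera calls.

## Task

Set the leather splitter for the next strap: turn the dial on top clockwise by its finger peg until it comes up against its stop, then bring it back counter-clockwise by exactly five clicks. Then tip the upright drop pawl over so that it falls fully home between two lobes of the dial and holds the setting. Leave the spool, the bottle and the wax block near the splitter where they are.

Things in the scene. Friction and masses are not known exactly. Their poses are not given: they have to be found in the camera images.
- splitter: Grey cast leather splitter bolted to the bench: foot 135 x 190 mm, bridge 106 x 190 mm with its top 100 mm high and the dial on it. Origin on the bench below the dial's axis; x to the machine's back, y to its left as seen from its front (the side of the drop pawl and the infeed plate), z up.
- dial_axis (a point): Point on the dial's vertical axis in its top face, 124 mm above the bench; axes as the splitter's, it does not turn with the dial. The dial is a steel disc 78 mm across its 16 round lobes; a hub cap 30 mm across stands 6 mm above its face. Apart from peg and pawl, nothing within 90 mm of the axis stands more than 2 mm above its face.
- dial_peg (a point): Centre of the black upright finger peg on the dial: 11 to 14 mm thick, 27 mm from the dial's axis, standing 29 mm above the dial's face; this point is 15 mm above the face. Its x axis points away from the dial's axis. The peg is pushed sideways to turn the dial: about 7 to 10 N take it over a click.
- thickness_dial (a joint): Dial angle, rad: 0 at the stop, growing counter-clockwise seen from above, up to 5.5. A spring roller holds it at every click, 0.393 rad apart, the first being the stop itself: let go, it falls to the nearest click. At 0 the peg stands 281 degrees counter-clockwise from the splitter's x axis (at its right), a lug under the rim on the stop post; the ring has a tick per click.
- pawl_tip (a point): Middle of the drop pawl's round nose, 10 mm thick. The pawl is a steel finger 12 mm wide, 7 mm thick, 48 mm long, in front of the dial. It swings about a level pin along the splitter's y, 117 mm above the bench at x -85 mm in the splitter's frame, 44 mm from this point; at first it stands up, leaning a little away from the dial. Its fork is 28 mm wide and 125 mm high.
- drop_pawl (a joint): Pawl angle, rad: 0 standing up, leaning 0.25 away from the dial against its rest; 0.25 upright; 1.82 level and home, its nose between two lobes. Pushed past upright towards the dial (splitter's +x; under 1 N) it falls by its own weight. It gets home only if the dial rests at a click, else a lobe props it up short of 1.7; home, it blocks the dial.
- thread_spool: Bystander: wound thread spool, 48 mm across, 90 mm tall, loose on the bench; origin at the centre of its underside.
- paint_bottle: Bystander: small capped bottle, 36 mm across, 75 mm tall, loose on the bench; origin at the centre of its underside.
- wax_block: Bystander: block of beeswax, 37 x 53 x 20 mm, loose on the bench; origin at the centre of its underside.

How it is judged:
By the outcome, as a careful person would: the job done as asked, in the order asked, and still so for the second after the job is handed in, with the robot touching nothing.
It also fails if it takes over 70 s, if anything falls off the work surface, if the arm or the gripper's body presses on something with over 40 N, if the wrist force passes 120 N, or if a joint passes its speed limit or range.

## Working session

There is one attempt and no reset: what is moved stays moved. The work goes in short steps, Python scripts to look and compute and a shell command to move; the robot and the scene stay as the last step left them, time stands still between calls to the robot, and variables do not carry over. Pictures are saved under pics/ and viewed, about 8 in all and at most 12, crops included, and the job is handed in when it is done.

```bash
mkdir -p pics; cat > h.py <<'E'
import numpy as np, cv2
from station import bot
from scipy.spatial.transform import Rotation as Rn
def P(c):
    p=bot.camera_params(c); return np.array(p["K"],float),np.array(p["R"],float),np.array(p["t"],float).ravel()
def ray(c,uv):
    K,R,t=P(c); d=R.T@np.linalg.solve(K,[uv[0],uv[1],1.]); return -R.T@t,d
def onz(c,uv,z):
    o,d=ray(c,uv); return o+d*(z-o[2])/d[2]
def tri(a,b):
    o1,d1=ray("side",a);o2,d2=ray("top",b)
    s=np.linalg.lstsq(np.c_[d1,-d2],o2-o1,rcond=None)[0]
    p,q=o1+s[0]*d1,o2+s[1]*d2
    return (p+q)/2,np.linalg.norm(p-q)
def proj(c,X):
    K,R,t=P(c); x=K@(R@np.asarray(X)+t); return x[:2]/x[2]
def toolR():
    w,x,y,z=bot.get_obs()["tool_rot"]; return Rn.from_quat([x,y,z,w]).as_matrix()
E
python3 - <<'E'
from h import *
np.set_printoptions(precision=4,suppress=True)
for c in("side","top"):
    im=bot.read_camera(c); cv2.imwrite(f"pics/{c}0.png",im)
    K,R,t=P(c); print(c,"cam at",-R.T@t,"fwd",R[2],K[0,0])
    for n in("splitter","dial_axis","dial_peg","pawl_tip","thread_spool","paint_bottle","wax_block"):
        print(n,[(np.round(d["xy"],1),round(d["score"],2)) for d in bot.place_of(c,n)[:3]])
a,b=cv2.imread("pics/side0.png"),cv2.imread("pics/top0.png")
print(bot.get_obs()); print(toolR())
E
```

```text
side cam at [ 0.4898 -1.0753  0.6775] fwd [ 0.0622  0.7596 -0.6474] 346.6341982882822
splitter [(array([226. , 219.7]), 0.88), (array([269.8, 195.2]), 0.32)]
dial_axis [(array([227.5, 181. ]), 0.9)]
dial_peg [(array([235.6, 174.3]), 0.97), (array([226.5, 181.4]), 0.74)]
pawl_tip [(array([202.1, 155.2]), 0.39)]
thread_spool [(array([189.7, 264.3]), 0.61)]
paint_bottle [(array([284.1, 209. ]), 0.64)]
wax_block [(array([266.2, 198.1]), 0.66)]
top cam at [ 0.3996 -0.4159  0.976 ] fwd [ 0.149  -0.0024 -0.9888] 357.9643946895921
splitter [(array([249.5, 219.5]), 0.98)]
dial_axis [(array([255.9, 217.6]), 0.77)]
dial_peg [(array([247.6, 205. ]), 0.83), (array([242.1, 161.3]), 0.55)]
pawl_tip [(array([245.6, 163.6]), 0.21)]
thread_spool [(array([304. , 259.4]), 0.56)]
paint_bottle [(array([245.5, 163. ]), 0.58), (array([217.6, 238.5]), 0.35)]
wax_block [(array([219.1, 176.2]), 0.71)]
{'t': 0.8, 'q': array([ 1.2239,  0.477 ,  0.0224,  1.5554, -0.0115,  1.1093, -0.0831]), 'joint_vel': array([ 0.0001,  0.0005, -0.0023, -0.0016, -0.0004,  0.0004,  0.001 ]), 'joint_torque': array([ -0.0001, -59.6275,   1.6062, -28.1543,   0.0125,   0.0014,
        -0.    ]), 'eef_pos': array([ 0.1597, -0.6559,  0.2313]), 'tool_rot': array([-0.0842,  0.0842, -0.702 ,  0.7021]), 'contact_force': array([-0.3736, -0.3634, -0.7176]), 'torque': array([ 0.0004,  0.0057, -0.0129]), 'gripper_width': 0.9944401029538381}
[[-0.9716  0.      0.2365]
 [-0.2365 -0.0001 -0.9716]
 [-0.     -1.      0.0001]]
```

View pics/side0.png

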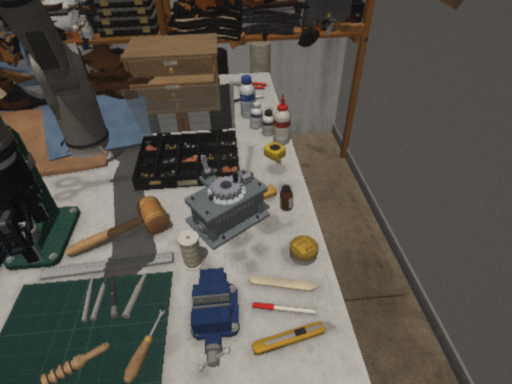

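View pics/top0.png

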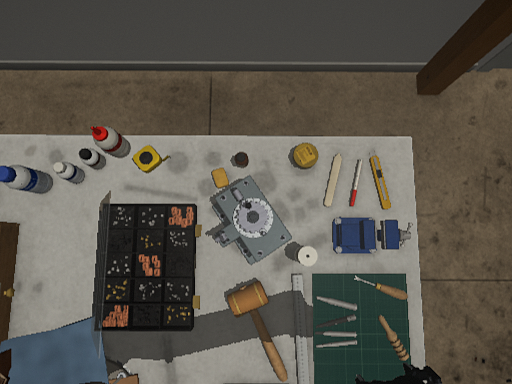

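The side view shows the splitter at about (228,205) with the dial at (227,188). In the top view the dial is at (253,218) and the pawl fork at (218,238), on the left/front. The spool, bottle and wax block stand around it. Next I'll enlarge crops of both views.

```bash
python3 - <<'E'
from h import *
np.set_printoptions(precision=4,suppress=True)
a,b=cv2.imread("pics/side0.png"),cv2.imread("pics/top0.png")
A=cv2.resize(a[145:245,175:275],(0,0),fx=4,fy=4,interpolation=cv2.INTER_CUBIC)
B=cv2.resize(b[170:270,200:300],(0,0),fx=4,fy=4,interpolation=cv2.INTER_CUBIC)
cv2.imwrite("pics/crop1.png",np.hstack([A,B]))
ax=onz("top",(255.9,217.6),.124); print("axis",ax, tri((227.5,181),(255.9,217.6)))
print("axis side z124",onz("side",(227.5,181),.124))
print("peg",tri((235.6,174.3),(247.6,205)), onz("side",(235.6,174.3),.139),onz("top",(247.6,205),.139))
print("spl",onz("top",(249.5,219.5),0),onz("side",(226,219.7),0))
for n,s,t in(("spool",(189.7,264.3),(304,259.4)),("bottle",(284.1,209),(245.5,163)),("wax",(266.2,198.1),(219.1,176.2))): print(n,onz("side",s,0),onz("top",t,0))
for c in("side","top"):
    for n in ("splitter","thickness_dial","drop_pawl"):
        print(c,n,[(np.round(d["extent"]),round(d["score"],2)) for d in bot.search_frame(c,n)[:3]])
E
```

```text
axis [ 0.4664 -0.4117  0.124 ] (array([ 0.4706, -0.4113,  0.1395]), np.float64(0.010987294057627679))
axis side z124 [ 0.4757 -0.3911  0.124 ]
peg (array([ 0.4957, -0.3921,  0.144 ]), np.float64(0.0030919887319385215)) [ 0.4973 -0.3853  0.139 ] [ 0.4947 -0.3921  0.139 ]
spl [ 0.4708 -0.3936  0.    ] [ 0.4626 -0.4048  0.    ]
spool [ 0.3709 -0.545   0.    ] [ 0.3645 -0.5407  0.    ]
bottle [ 0.6266 -0.3812  0.    ] [ 0.6284 -0.3812  0.    ]
wax [ 0.5821 -0.33    0.    ] [ 0.5905 -0.3083  0.    ]
side splitter [(array([183., 154., 269., 249.]), 0.96)]
side thickness_dial [(array([212., 170., 241., 196.]), 0.56)]
side drop_pawl [(array([276., 186., 294., 211.]), 0.5)]
top splitter [(array([214., 179., 288., 261.]), 0.75)]
top thickness_dial [(array([237., 200., 269., 235.]), 0.88)]
top drop_pawl [(array([237., 200., 268., 233.]), 0.72), (array([296., 249., 319., 268.]), 0.48), (array([216., 236., 226., 243.]), 0.47)]
```

View pics/crop1.png

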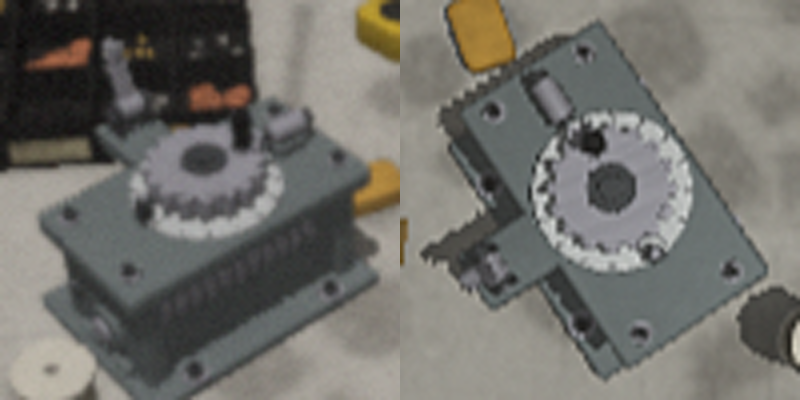

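The crop shows: hub cap at top (253,217) and side (226.2,184.5); peg top at top view (248,205); pawl upright at top (222,237) and side (204,160). Now the splitter's yaw from the back edge, and the current dial angle.

```bash
python3 - <<'E'
from h import *
np.set_printoptions(precision=4,suppress=True)
T=lambda u,v:((u-400)/4+200-.4,v/4+170-.4)
S=lambda u,v:(u/4+175-.4,v/4+145-.4)
hub_t=onz("top",T(612,188),.130);hub_s=onz("side",S(205,158),.130);print("hub",hub_t,hub_s,tri(S(205,158),T(612,188)))
c=[onz("top",T(*p),.1)[:2] for p in((598,22),(768,272))];d=c[0]-c[1];print("edge",np.linalg.norm(d),c,"yaw(y axis)",np.degrees(np.arctan2(d[1],d[0]))-90)
cs=[onz("side",S(*p),.1)[:2] for p in((368,180),(128,305),(42,215))];print("side corners",cs,np.linalg.norm(cs[0]-cs[1]),np.linalg.norm(cs[2]-cs[1]),np.degrees(np.arctan2(*(cs[0]-cs[1])[::-1])))
pt=onz("top",T(592,140),.153);ps=onz("side",S(240,110),.153);print("pegtop",pt,ps)
pin=onz("top",T(492,268),.117);print("pin",pin)
h=(hub_t+hub_s)/2
for p,n in((pt,"pt"),(ps,"ps"),(pin,"pin")):
    v=p-h;print(n,np.linalg.norm(v[:2]),np.degrees(np.arctan2(v[1],v[0])))
print("tip",tri((204,156.5),T(480,270)))
E
```

```text
hub [ 0.4682 -0.4039  0.13  ] [ 0.4714 -0.4102  0.13  ] (array([ 0.4699, -0.4037,  0.1244]), np.float64(0.0024998604073299706))
edge 0.18619820517518693 [array([ 0.5741, -0.394 ]), array([ 0.42  , -0.4985])] yaw(y axis) -55.85177801909023
side corners [array([ 0.5734, -0.408 ]), array([ 0.4216, -0.5025]), array([ 0.3673, -0.4178])] 0.17874811592661247 0.10062553091940021 31.914890435887415
pegtop [ 0.4941 -0.3924  0.153 ] [ 0.4951 -0.3941  0.153 ]
pin [ 0.4213 -0.3326  0.117 ]
pt 0.028351064973733738 31.03312036128792
ps 0.02844947255704834 27.005754228527238
pin 0.08888520084192451 123.0809068386196
tip (array([ 0.4194, -0.3301,  0.1615]), np.float64(0.0006997622552033331))
```

The measurements agree: axis ≈ (0.470, -0.406), splitter x at ≈ -57° world, peg at ≈ 27° world (about 7 clicks from the stop). My plan is to grip the peg lightly with the jaws tangential and turn the tool about the dial axis. To keep joint 7 in range I'll start from tool z ≈ 113°, about 189° counter-clockwise from now.

```bash
R='{"linear":[-0.39,0,-0.177],"dr":[0,-63,0],"hand":0.2}'; python3 -m crank '[{"linear":[-0.39,0,-0.177],"dr":[0,-63,0],"hand":0.2},{"linear":[-0.39,0,-0.177],"dr":[0,-63,0],"hand":0.2},{"linear":[-0.39,0,-0.177],"dr":[0,-63,0],"hand":0.2},{"linear":[-0.39,0,-0.177],"dr":[0,-63,0],"hand":0.2},{"linear":[-0.39,0,-0.177],"dr":[0,-63,0],"hand":0.2},{"linear":[-0.39,0,-0.177],"dr":[0,-63,0],"hand":0.2},{"linear":[-0.39,0,-0.177],"dr":[0,-63,0],"hand":0.2},{"linear":[-0.39,0,-0.177],"dr":[0,-63,0],"hand":0.2},{"linear":[-0.39,0,-0.177],"dr":[0,-63,0],"hand":0.2},{"linear":[-0.39,0,-0.177],"dr":[0,-63,0],"hand":0.2}]' 20
python3 -m crank '[{"linear":[0,0,0],"dr":[0,-7,0],"hand":0.2},{"linear":[0,0,0],"dr":[0,-14,0],"hand":0.2},{"linear":[0,0,0],"dr":[0,-21,0],"hand":0.2},{"linear":[0,0,0],"dr":[0,-28,0],"hand":0.2},{"linear":[0,0,0],"dr":[0,-35,0],"hand":0.2},{"linear":[0,0,0],"dr":[0,-42,0],"hand":0.2},{"linear":[0,0,0],"dr":[0,-49,0],"hand":0.2},{"linear":[0,0,0],"dr":[0,-56,0],"hand":0.2},{"linear":[0,0,0],"dr":[0,-63,0],"hand":0.2},{"linear":[0,0,0],"dr":[0,-63,0],"hand":0.2}]'
python3 -c "
from h import *
o=bot.get_obs();print(o['t'],o['eef_pos'],o['q'].round(3),o['gripper_width']);R=toolR();print(R.round(3),np.degrees(np.arctan2(R[1,2],R[0,2])))
print('shift',R.T@(np.array([.4972,-.3918,.231])-o['eef_pos']))"
```

```text
t: 1.93
eef_pos: [0.4888, -0.3976, 0.2316]
tool_rot: [-0.44, 0.44, -0.553, 0.554]
contact_force: [1.0, -1.3, -0.1]
gripper_width: 0.598
t: 2.77
eef_pos: [0.4874, -0.399, 0.2312]
tool_rot: [0.664, -0.664, 0.242, -0.242]
contact_force: [0.8, 0.4, 0.0]
gripper_width: 0.599
2.7667 [ 0.48744054 -0.39903271  0.23123408] [ 0.99   0.459 -0.549  1.639  0.26   1.117  1.243] 0.599203735112849
[[ 0.765  0.     0.644]
 [-0.644  0.     0.765]
 [-0.    -1.     0.   ]] 49.90316126328053
shift [0.00280713 0.00023562 0.01181856]
```

```bash
python3 -m crank '[{"linear":[0.003,0,0.012],"dr":[0,-7,0],"hand":0},{"linear":[0.003,0,0.012],"dr":[0,-14,0],"hand":0},{"linear":[0.003,0,0.012],"dr":[0,-21,0],"hand":0},{"linear":[0.003,0,0.012],"dr":[0,-28,0],"hand":0},{"linear":[0.003,0,0.012],"dr":[0,-35,0],"hand":0},{"linear":[0.003,0,0.012],"dr":[0,-42,0],"hand":0},{"linear":[0.003,0,0.012],"dr":[0,-49,0],"hand":0},{"linear":[0.003,0,0.012],"dr":[0,-56,0],"hand":0},{"linear":[0.003,0,0.012],"dr":[0,-63,0],"hand":0},{"linear":[0.003,0,0.012],"dr":[0,-63,0],"hand":0}]'
python3 -c "
from h import *
o=bot.get_obs();print(o['t'],o['eef_pos'],o['q'].round(3),o['gripper_width']);R=toolR();print(np.degrees(np.arctan2(R[1,2],R[0,2])))
print('shift',R.T@(np.array([.4972,-.3918,.231])-o['eef_pos']))
A=bot.read_camera('side')[130:230,180:280];B=bot.read_camera('top')[160:260,200:300]
cv2.imwrite('pics/c2.png',cv2.resize(np.hstack([A,B]),(0,0),fx=4,fy=4,interpolation=cv2.INTER_CUBIC))"
```

```text
t: 3.6
eef_pos: [0.4975, -0.3918, 0.2311]
tool_rot: [0.693, -0.693, -0.139, 0.139]
contact_force: [0.7, -0.5, 0.1]
gripper_width: 0.499
3.6 [ 0.49745276 -0.39179192  0.23107386] [ 1.125  0.523 -0.783  1.62   0.394  1.163  2.217] 0.4993988572842967
112.69940083532637
shift [-2.36294018e-04  7.39035859e-05  9.00560287e-05]
```

View pics/c2.png

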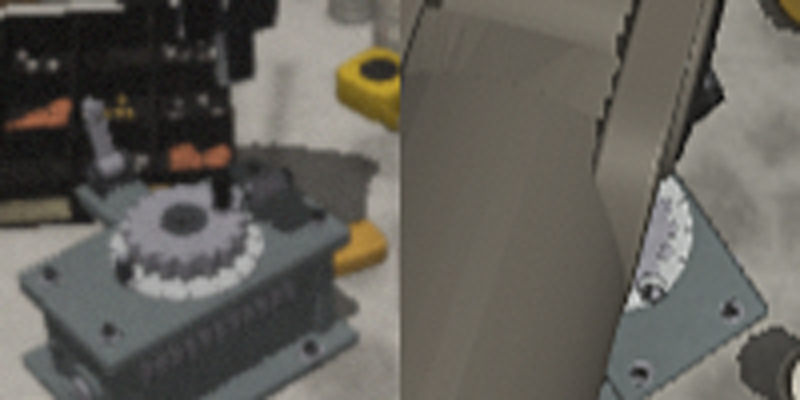

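The side view shows the fingers at about (235,60 in crop), hovering above the peg at (222,185). The arm hides most of the top view. I'm going down to z 0.131 and closing gently.

```bash
python3 -m crank '[{"linear":[0,0.04,0],"dr":[0,0,0],"hand":0},{"linear":[0,0.07,0],"dr":[0,0,0],"hand":0},{"linear":[0,0.085,0],"dr":[0,0,0],"hand":0},{"linear":[0,0.1,0],"dr":[0,0,0],"hand":0},{"linear":[0,0.1,0],"dr":[0,0,0],"hand":0}]' 20
python3 -m crank '[{"linear":[0,0,0],"dr":[0,0,0],"hand":-0.3},{"linear":[0,0,0],"dr":[0,0,0],"hand":-0.5},{"linear":[0,0,0],"dr":[0,0,0],"hand":-0.6},{"linear":[0,0,0],"dr":[0,0,0],"hand":-0.9},{"linear":[0,0,0],"dr":[0,0,0],"hand":-0.9},{"linear":[0,0,0],"dr":[0,0,0],"hand":-0.9}]' 20
python3 -c "
from h import *
o=bot.get_obs();print(o['t'],o['eef_pos'],o['contact_force'],o['gripper_width']*85)
A=bot.read_camera('side')[130:230,180:280]
cv2.imwrite('pics/c3.png',cv2.resize(A,(0,0),fx=5,fy=5,interpolation=cv2.INTER_CUBIC))"
```

```text
t: 4.12
eef_pos: [0.4964, -0.3909, 0.1287]
tool_rot: [0.694, -0.692, -0.137, 0.139]
contact_force: [-0.6, 0.7, -0.4]
gripper_width: 0.499
t: 4.62
eef_pos: [0.4985, -0.3914, 0.133]
tool_rot: [-0.693, 0.694, 0.14, -0.139]
contact_force: [-1.9, 2.1, 5.9]
gripper_width: 0.136
4.6167 [ 0.49852831 -0.39139039  0.13297352] [-1.89646073  2.11492156  5.88777914] 11.527480934236719
```

View pics/c3.png

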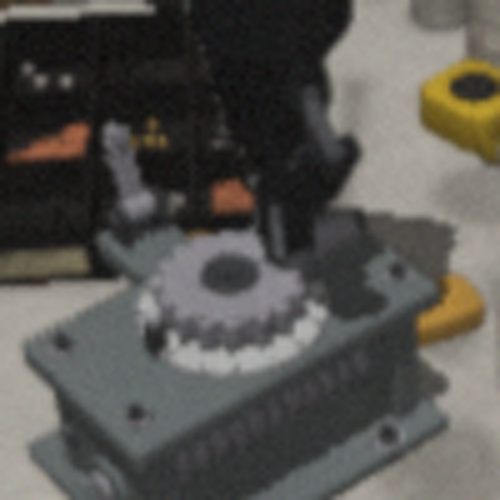

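The grip closed at 11.5 mm, which matches the peg, and the picture shows the jaws on it at (285,230 in crop). The fingertips press the dial face a little (6 N), so I'll rise 4 mm and turn 60° clockwise about the axis.

```bash
python3 -m crank '[{"linear":[0.0001,-0.004,-0.0032],"dr":[0,6,0],"hand":-0.9},{"linear":[-0.0002,-0.004,-0.0065],"dr":[0,12,0],"hand":-0.9},{"linear":[-0.0007,-0.004,-0.0097],"dr":[0,18,0],"hand":-0.9},{"linear":[-0.0017,-0.004,-0.0128],"dr":[0,24,0],"hand":-0.9},{"linear":[-0.0029,-0.004,-0.0158],"dr":[0,30,0],"hand":-0.9},{"linear":[-0.0044,-0.004,-0.0186],"dr":[0,36,0],"hand":-0.9},{"linear":[-0.0063,-0.004,-0.0213],"dr":[0,42,0],"hand":-0.9},{"linear":[-0.0084,-0.004,-0.0238],"dr":[0,48,0],"hand":-0.9},{"linear":[-0.0107,-0.004,-0.026],"dr":[0,54,0],"hand":-0.9},{"linear":[-0.0133,-0.004,-0.028],"dr":[0,60,0],"hand":-0.9}]' 20
cat > st.py <<'E'
from h import *
np.set_printoptions(precision=4,suppress=True)
o=bot.get_obs();R=toolR();v=o['eef_pos']-np.array([.470,-.406,0])
print(o['t'],o['eef_pos'],'F',o['contact_force'],'Ftool',R.T@o['contact_force'],'w',o['gripper_width']*85,'alpha',np.degrees(np.arctan2(R[1,2],R[0,2])),'r',np.hypot(*v[:2]),'phi',np.degrees(np.arctan2(v[1],v[0])),'q7',o['q'][6])
E
python3 st.py
```

```text
t: 5.5
eef_pos: [0.4967, -0.417, 0.1338]
tool_rot: [0.672, -0.667, 0.228, -0.225]
contact_force: [2.6, 12.5, -6.3]
gripper_width: 0.141
5.5 [ 0.4967 -0.417   0.1338] F [ 2.6171 12.5488 -6.2741] Ftool [-5.5095  6.37   11.5218] w 11.960280932412994 alpha 52.57343119169599 r 0.02884255647083323 phi -22.442606998378317 q7 1.269724994470746
```

The dial is following: the peg has gone from 27° to about -22°, lagging under an 11 N click load. I'll repeat the 60°.

```bash
python3 -m crank '[{"linear":[0.0001,0,-0.0032],"dr":[0,6,0],"hand":-0.9},{"linear":[-0.0002,0,-0.0065],"dr":[0,12,0],"hand":-0.9},{"linear":[-0.0007,0,-0.0097],"dr":[0,18,0],"hand":-0.9},{"linear":[-0.0017,0,-0.0128],"dr":[0,24,0],"hand":-0.9},{"linear":[-0.0029,0,-0.0158],"dr":[0,30,0],"hand":-0.9},{"linear":[-0.0044,0,-0.0186],"dr":[0,36,0],"hand":-0.9},{"linear":[-0.0063,0,-0.0213],"dr":[0,42,0],"hand":-0.9},{"linear":[-0.0084,0,-0.0238],"dr":[0,48,0],"hand":-0.9},{"linear":[-0.0107,0,-0.026],"dr":[0,54,0],"hand":-0.9},{"linear":[-0.0133,0,-0.028],"dr":[0,60,0],"hand":-0.9}]' 20
python3 st.py
```

```text
t: 6.33
eef_pos: [0.4703, -0.434, 0.1339]
tool_rot: [0.468, -0.465, 0.532, -0.531]
contact_force: [4.9, 3.4, -11.5]
gripper_width: 0.14
6.3333 [ 0.4703 -0.434   0.1339] F [  4.8846   3.4063 -11.4965] Ftool [-3.972  11.515   4.3887] w 11.868955085686494 alpha -7.468336218405408 r 0.027981266423683624 phi -89.47709646846803 q7 0.39287687202106564
```

```bash
python3 -m crank '[{"linear":[0.0001,0,-0.0032],"dr":[0,6,0],"hand":-0.9},{"linear":[-0.0002,0,-0.0065],"dr":[0,12,0],"hand":-0.9},{"linear":[-0.0007,0,-0.0097],"dr":[0,18,0],"hand":-0.9},{"linear":[-0.0017,0,-0.0128],"dr":[0,24,0],"hand":-0.9},{"linear":[-0.0029,0,-0.0158],"dr":[0,30,0],"hand":-0.9},{"linear":[-0.0044,0,-0.0186],"dr":[0,36,0],"hand":-0.9},{"linear":[-0.0054,0,-0.02],"dr":[0,39,0],"hand":-0.9},{"linear":[-0.0063,0,-0.0213],"dr":[0,42,0],"hand":-0.9},{"linear":[-0.0063,0,-0.0213],"dr":[0,42,0],"hand":-0.9}]' 20
python3 st.py
```

```text
t: 7.08
eef_pos: [0.4488, -0.4266, 0.1341]
tool_rot: [0.246, -0.245, 0.664, -0.663]
contact_force: [3.0, 0.7, -10.3]
gripper_width: 0.14
7.0833 [ 0.4488 -0.4266  0.1341] F [  3.0047   0.7468 -10.3213] Ftool [-2.7571 10.3226  1.3989] w 11.861908817456431 alpha -49.392549124256924 r 0.029505255603239418 phi -135.8441633534743 q7 -0.24030539455507524
```

```bash
python3 -m crank '[{"linear":[0.0001,0,-0.0022],"dr":[0,4,0],"hand":-0.9},{"linear":[0,0,-0.0043],"dr":[0,8,0],"hand":-0.9},{"linear":[0,0,-0.0043],"dr":[0,8,0],"hand":-0.9}]' 20
python3 st.py; python3 -m crank '[{"linear":[0.0001,0,-0.0022],"dr":[0,4,0],"hand":-0.9},{"linear":[0,0,-0.0033],"dr":[0,6,0],"hand":-0.9},{"linear":[0,0,-0.0033],"dr":[0,6,0],"hand":-0.9}]' 20
python3 st.py
```

```text
t: 7.33
eef_pos: [0.4469, -0.4246, 0.1343]
tool_rot: [-0.199, 0.198, -0.678, 0.679]
contact_force: [8.6, -4.6, -16.3]
gripper_width: 0.136
7.3333 [ 0.4469 -0.4246  0.1343] F [  8.5963  -4.5788 -16.3456] Ftool [-4.7486 16.3728  8.4513] w 11.52369791458928 alpha -57.37592430696889 r 0.029656849647567925 phi -141.138682548314 q7 -0.36416429661828603
t: 7.58
eef_pos: [0.4467, -0.424, 0.1348]
tool_rot: [-0.165, 0.162, -0.686, 0.69]
contact_force: [11.8, -10.0, -21.4]
gripper_width: 0.14
7.5833 [ 0.4467 -0.424   0.1348] F [ 11.8484 -10.016  -21.3509] Ftool [-6.0196 21.4756 14.1112] w 11.910644518367102 alpha -63.30739990271232 r 0.029448087823556148 phi -142.2869749776987 q7 -0.456667315674651
```

```bash
python3 -m crank '[{"linear":[0.0001,0,-0.0022],"dr":[0,4,0],"hand":-0.9},{"linear":[0.0001,0,-0.0022],"dr":[0,4,0],"hand":-0.9}]' 20
python3 st.py
python3 -c "
from h import *
A=bot.read_camera('side')[130:230,180:280];B=bot.read_camera('top')[160:260,200:300]
cv2.imwrite('pics/c4.png',cv2.resize(np.hstack([A,B]),(0,0),fx=4,fy=4,interpolation=cv2.INTER_CUBIC))"
```

```text
t: 7.75
eef_pos: [0.4465, -0.4236, 0.1353]
tool_rot: [-0.141, 0.136, -0.69, 0.697]
contact_force: [14.0, -14.5, -23.8]
gripper_width: 0.138
7.75 [ 0.4465 -0.4236  0.1353] F [ 14.0402 -14.4725 -23.7654] Ftool [-7.2912 23.9992 18.5002] w 11.72308154762479 alpha -67.41661524946625 r 0.029364261226446777 phi -143.12533205389784 q7 -0.5208345037543546
```

View pics/c4.png

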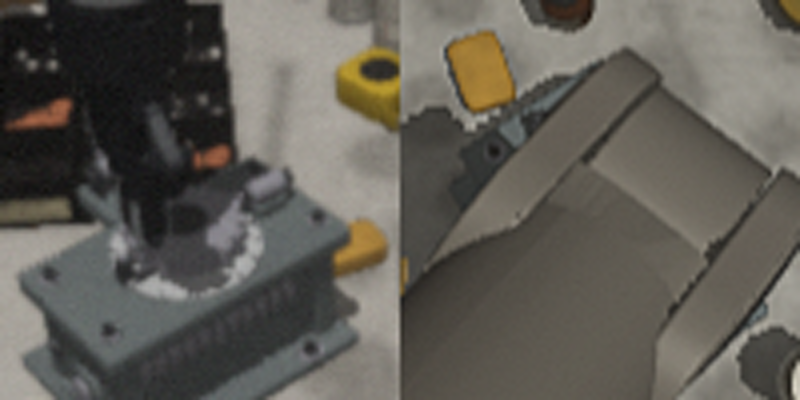

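The force rises to 18.5 N while the tool barely advances, well above the 10 N a click takes, so the dial is on its stop. The picture shows the jaws at the stop post (130,260). I'll back off to unload, open briefly and regrip, to get a clean zero reading.

```bash
python3 -m crank '[{"linear":[-0.0004,0,0.0032],"dr":[0,-6,0],"hand":-0.9},{"linear":[-0.0012,0,0.0064],"dr":[0,-12,0],"hand":-0.9},{"linear":[-0.0015,0,0.0074],"dr":[0,-14,0],"hand":-0.9},{"linear":[-0.0015,0,0.0074],"dr":[0,-14,0],"hand":-0.5},{"linear":[-0.0015,0,0.0074],"dr":[0,-14,0],"hand":-0.5},{"linear":[-0.0015,0,0.0074],"dr":[0,-14,0],"hand":-0.5}]' 20
python3 st.py
python3 -m crank '[{"linear":[0,0,0],"dr":[0,0,0],"hand":-0.9},{"linear":[0,0,0],"dr":[0,0,0],"hand":-0.9},{"linear":[0,0,0],"dr":[0,0,0],"hand":-0.9},{"linear":[0,0,0],"dr":[0,0,0],"hand":-0.9},{"linear":[0,0,0],"dr":[0,0,0],"hand":-0.9}]' 20
python3 st.py
```

```text
t: 8.35
eef_pos: [0.447, -0.4265, 0.136]
tool_rot: [-0.222, 0.222, -0.671, 0.672]
contact_force: [0.1, 0.5, 0.6]
gripper_width: 0.252
8.35 [ 0.447  -0.4265  0.136 ] F [0.123  0.4512 0.5613] Ftool [-0.368  -0.5616 -0.288 ] w 21.39493396354263 alpha -53.37580777699201 r 0.03081077911234589 phi -138.25072015206496 q7 -0.3009862150955198
t: 8.77
eef_pos: [0.4466, -0.426, 0.1359]
tool_rot: [0.222, -0.223, 0.671, -0.671]
contact_force: [-2.9, 2.1, 6.1]
gripper_width: 0.134
8.7667 [ 0.4466 -0.426   0.1359] F [-2.9479  2.1246  6.0991] Ftool [ 1.0981 -6.0981 -3.4656] w 11.37783292298133 alpha -53.339452189791 r 0.030785760953943815 phi -139.47929270153907 q7 -0.3004957406308873
```

Zero reads about -140°, so the target is about -27.5°. Now back 112° in two arcs.

```bash
python3 -m crank '[{"linear":[-0.0004,0,0.0032],"dr":[0,-6,0],"hand":-0.9},{"linear":[-0.0012,0,0.0064],"dr":[0,-12,0],"hand":-0.9},{"linear":[-0.0023,0,0.0094],"dr":[0,-18,0],"hand":-0.9},{"linear":[-0.0037,0,0.0124],"dr":[0,-24,0],"hand":-0.9},{"linear":[-0.0054,0,0.0151],"dr":[0,-30,0],"hand":-0.9},{"linear":[-0.0074,0,0.0177],"dr":[0,-36,0],"hand":-0.9},{"linear":[-0.0096,0,0.02],"dr":[0,-42,0],"hand":-0.9},{"linear":[-0.0121,0,0.0221],"dr":[0,-48,0],"hand":-0.9},{"linear":[-0.0148,0,0.024],"dr":[0,-54,0],"hand":-0.9},{"linear":[-0.0176,0,0.0255],"dr":[0,-60,0],"hand":-0.9}]' 20
python3 st.py
python3 -m crank '[{"linear":[-0.0004,0,0.0032],"dr":[0,-6,0],"hand":-0.9},{"linear":[-0.0012,0,0.0064],"dr":[0,-12,0],"hand":-0.9},{"linear":[-0.0023,0,0.0094],"dr":[0,-18,0],"hand":-0.9},{"linear":[-0.0037,0,0.0124],"dr":[0,-24,0],"hand":-0.9},{"linear":[-0.0054,0,0.0151],"dr":[0,-30,0],"hand":-0.9},{"linear":[-0.0074,0,0.0177],"dr":[0,-36,0],"hand":-0.9},{"linear":[-0.0096,0,0.02],"dr":[0,-42,0],"hand":-0.9},{"linear":[-0.0121,0,0.0221],"dr":[0,-48,0],"hand":-0.9},{"linear":[-0.0138,0,0.0234],"dr":[0,-52,0],"hand":-0.9},{"linear":[-0.0138,0,0.0234],"dr":[0,-52,0],"hand":-0.9}]' 20
python3 st.py
```

```text
t: 9.6
eef_pos: [0.4731, -0.4352, 0.1355]
tool_rot: [-0.528, 0.53, -0.471, 0.467]
contact_force: [-9.5, 5.9, 11.2]
gripper_width: 0.136
9.6 [ 0.4731 -0.4352  0.1355] F [-9.5458  5.9399 11.2334] Ftool [ -7.079  -11.1573  -8.8316] w 11.544009232716313 alpha 6.901051670830528 r 0.029314624454709823 phi -83.93834952292019 q7 0.6078733321257346
t: 10.43
eef_pos: [0.4936, -0.4229, 0.1355]
tool_rot: [-0.679, 0.682, -0.193, 0.189]
contact_force: [-8.7, -2.0, 7.7]
gripper_width: 0.14
10.4333 [ 0.4936 -0.4229  0.1355] F [-8.7138 -1.9929  7.6658] Ftool [-6.4357 -7.6041 -6.279 ] w 11.8859591229266 alpha 58.654725145559205 r 0.028978979231590925 phi -35.56603594008913 q7 1.3632813441326772
```

The measured angle lags by 9° with 6 N of resistance, too near a boundary to trust. I'll advance in small steps and watch the tangential force.

```bash
python3 -m crank '[{"linear":[-0.0002,0,0.0021],"dr":[0,-4,0],"hand":-0.9},{"linear":[-0.0002,0,0.0021],"dr":[0,-4,0],"hand":-0.9}]' 20 >/dev/null
python3 st.py
python3 -m crank '[{"linear":[-0.0002,0,0.0021],"dr":[0,-4,0],"hand":-0.9},{"linear":[-0.0002,0,0.0021],"dr":[0,-4,0],"hand":-0.9}]' 20 >/dev/null
python3 st.py
```

```text
10.6 [ 0.4958 -0.42    0.1354] F [-6.6022 -1.1658  5.6593] Ftool [-5.3493 -5.6278 -4.0852] w 11.677455717412224 alpha 62.714961513499375 r 0.029366828402148337 phi -28.384439598525773 q7 1.4211301240458107
10.7667 [ 0.4977 -0.417   0.1355] F [-4.3674  0.208   5.7209] Ftool [-4.1075 -5.7087 -1.5443] w 11.72736382301304 alpha 66.782035210529 r 0.029814835048245995 phi -21.620846621505045 q7 1.4792552937812378
```

The dial dropped into a click: 7° of motion for a 4° command, with the force easing to -1.5 N. Its angle is about 5.1 clicks above zero. I'll release, rise and move in front of the pawl, which also clears the view for checking.

```bash
python3 -m crank '[{"linear":[0,0,0],"dr":[0,0,0],"hand":-0.3},{"linear":[0,0,0],"dr":[0,0,0],"hand":-0.3},{"linear":[0,0,0],"dr":[0,0,0],"hand":-0.2},{"linear":[0,-0.03,0],"dr":[0,0,0],"hand":-0.2},{"linear":[0,-0.07,0],"dr":[0,0,0],"hand":-0.2},{"linear":[0,-0.1,0],"dr":[0,0,0],"hand":-0.2},{"linear":[0,-0.1,0],"dr":[0,0,0],"hand":-0.2}]' 20 >/dev/null
python3 st.py
python3 -c "
from h import *
o=bot.get_obs();print('shift',toolR().T@(np.array([.3992,-.297,.235])-o['eef_pos']))"
```

```text
11.35 [ 0.5034 -0.4171  0.2427] F [ 0.9996 -0.3282  0.7624] Ftool [ 1.0566 -0.7505  0.0927] w 34.16648448038383 alpha 66.67914717645256 r 0.035214136562243245 phi -18.394422933236363 q7 1.53046947387798
shift [-0.14332776  0.00587834  0.06905846]
```

```bash
python3 -m crank '[{"linear":[-0.035,0,0.017],"dr":[0,6,0],"hand":-1},{"linear":[-0.072,0,0.035],"dr":[0,13,0],"hand":-1},{"linear":[-0.108,0,0.052],"dr":[0,20,0],"hand":-1},{"linear":[-0.143,0,0.069],"dr":[0,27,0],"hand":-1},{"linear":[-0.143,0,0.069],"dr":[0,34,0],"hand":-1},{"linear":[-0.143,0,0.069],"dr":[0,34,0],"hand":-1}]' 20 >/dev/null
python3 st.py
python3 -c "
from h import *
a=bot.read_camera('side');b=bot.read_camera('top')
for c in('side','top'):
  for n in('dial_peg','dial_axis','pawl_tip'): print(c,n,[(np.round(d['xy'],1),round(d['score'],2)) for d in bot.place_of(c,n)[:2]])
cv2.imwrite('pics/c5.png',cv2.resize(np.hstack([a[130:230,180:280],b[170:270,200:300]]),(0,0),fx=4,fy=4,interpolation=cv2.INTER_CUBIC))"
```

```text
11.85 [ 0.3943 -0.2943  0.2354] F [ 1.4186 -0.5527  0.5618] Ftool [ 1.2288 -0.5621  0.8987] w -0.14815807439584583 alpha 32.503491069654885 r 0.13491541173650118 phi 124.11757791860946 q7 0.9550049595522034
side dial_peg [(array([233.5, 180.2]), 0.87), (array([191. , 260.3]), 0.71)]
side dial_axis [(array([228., 182.]), 0.87)]
side pawl_tip [(array([200.1, 158.8]), 0.67)]
top dial_peg [(array([252.7, 207.3]), 0.8)]
top dial_axis [(array([254.6, 215.7]), 0.78)]
top pawl_tip [(array([217.7, 237.1]), 0.63), (array([303.9, 254.8]), 0.55)]
```

View pics/c5.png

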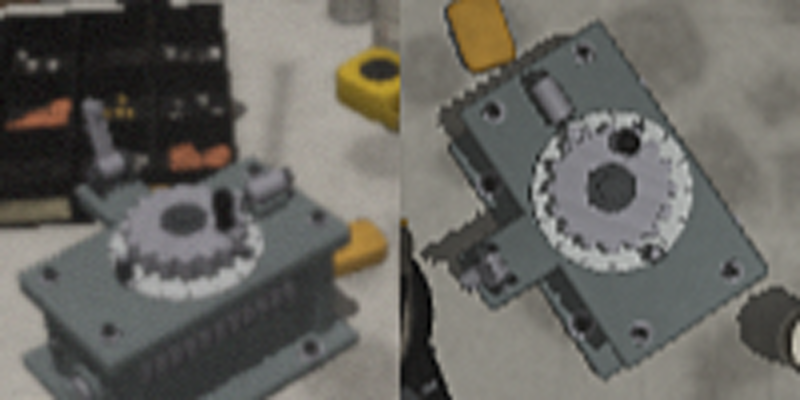

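The peg now shows at (628,140) in the top crop and (223,208) in the side crop. The pawl is still upright. I'll compute the peg's angle.

```bash
python3 - <<'E'
from h import *
np.set_printoptions(precision=4,suppress=True)
T=lambda u,v:((u-400)/4+199.6,v/4+169.6)
S=lambda u,v:(u/4+179.6,v/4+129.6)
print("top",onz("top",T(628,140),.153),"side",onz("side",S(222,196),.153))
h=(onz("top",T(612,188),.130)+onz("side",S(184,217),.130))/2;print("hub",h)
ax=np.array([.470,-.406])
for c in("top","side"):
  p=onz(c,T(628,140) if c=="top" else S(222,196),.153)
  v=p[:2]-ax;print(c,"peg",np.hypot(*v),np.degrees(np.arctan2(v[1],v[0])))
print("predict per click (top crop/side crop px):")
for k in (4,5,6):
  for yaw in(-57,):
    a=np.radians(281+22.5*k+yaw);X=np.r_[ax+.027*np.array([np.cos(a),np.sin(a)]),.153]
    t=proj("top",X);s=proj("side",X);print(k,np.degrees(a)%360-360,(t-[199.6,169.6])*4+[400,0],(s-[179.6,129.6])*4)
  
for nm,(u,v) in {"peg0":(592,140)}.items():
  for k in(6,7,8):
    a=np.radians(281+22.5*k-57);X=np.r_[ax+.027*np.array([np.cos(a),np.sin(a)]),.153];print("init",k,(proj("top",X)-[199.6,169.6])*4+[400,0])
E
```

```text
top [ 0.4942 -0.4133  0.153 ] side [ 0.495  -0.4199  0.153 ]
hub [ 0.4695 -0.4065  0.13  ]
top peg 0.025249035950651248 -16.70211670411037
side peg 0.02865739095036833 -29.08997536556378
predict per click (top crop/side crop px):
4 -46.0 [649.0108 149.4412] [212.0209 202.4572]
5 -23.5 [634.0747 139.0374] [221.2654 192.778 ]
6 -1.0 [616.2963 135.1119] [224.0533 182.0541]
init 6 [616.2963 135.1119]
init 7 [598.3476 138.2473]
init 8 [582.9261 147.9797]
```

Averaged over both cameras the peg is at -23°, against -23.5° predicted for click 5, and it is exactly two clicks below the initial 7 in the top view. So five clicks is confirmed. Now lower in front of the pawl and tip it.

```bash
python3 -m crank '[{"linear":[0,0.035,-0.002],"dr":[0,0,0],"hand":-1},{"linear":[0,0.07,-0.002],"dr":[0,0,0],"hand":-1},{"linear":[0,0.085,-0.002],"dr":[0,0,0],"hand":-1},{"linear":[0.01,0.085,-0.002],"dr":[0,0,0],"hand":-1},{"linear":[0.02,0.085,-0.002],"dr":[0,0,0],"hand":-1},{"linear":[0.027,0.085,-0.002],"dr":[0,0,0],"hand":-1},{"linear":[0.033,0.085,-0.002],"dr":[0,0,0],"hand":-1},{"linear":[0.038,0.085,-0.002],"dr":[0,0,0],"hand":-1},{"linear":[0.042,0.085,-0.002],"dr":[0,0,0],"hand":-1},{"linear":[0.046,0.085,-0.002],"dr":[0,0,0],"hand":-1}]' 20 
python3 -m crank '[{"linear":[0.003,0,0],"dr":[0,0,0],"hand":-1},{"linear":[0.003,0,0],"dr":[0,0,0],"hand":-1},{"linear":[0.003,0,0],"dr":[0,0,0],"hand":-1},{"linear":[-0.02,0,0],"dr":[0,0,0],"hand":-1},{"linear":[-0.05,0,0],"dr":[0,0,0],"hand":-1},{"linear":[-0.06,-0.04,0],"dr":[0,0,0],"hand":-1},{"linear":[-0.06,-0.08,0],"dr":[0,0,0],"hand":-1},{"linear":[-0.06,-0.08,0],"dr":[0,0,0],"hand":-1}]' 20 
python3 -c "
from h import *
a=bot.read_camera('side');b=bot.read_camera('top')
for c in('side','top'):
  for n in('pawl_tip',): print(c,n,[(np.round(d['xy'],1),round(d['score'],2)) for d in bot.place_of(c,n)[:2]])
u=np.array([.5446,-.8387]);X=np.r_[np.array([.47,-.406])-.041*u,.117]
print('home pred',proj('side',X),proj('top',X))
cv2.imwrite('pics/c6.png',cv2.resize(np.hstack([a[130:230,180:280],b[170:270,200:300]]),(0,0),fx=4,fy=4,interpolation=cv2.INTER_CUBIC))"
```

```text
t: 13.08
eef_pos: [0.4192, -0.3362, 0.1509]
tool_rot: [-0.62, 0.621, -0.339, 0.34]
contact_force: [0.0, 0.4, 0.1]
gripper_width: -0.0
t: 13.75
eef_pos: [0.3894, -0.2856, 0.2369]
tool_rot: [-0.62, 0.621, -0.335, 0.342]
contact_force: [2.1, -0.8, 0.0]
gripper_width: -0.001
side pawl_tip [(array([215.7, 177.9]), 0.64)]
top pawl_tip [(array([239.8, 227.8]), 0.53)]
home pred [216.56126578 179.14828032] [239.1312409  225.56046854]
```

View pics/c6.png

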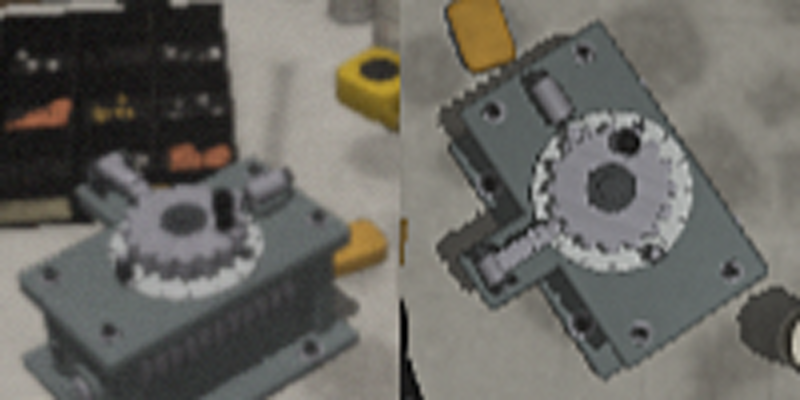

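The pawl is down with its nose in the rim: top crop (550,230), side crop (140,190). I'll check the nose height numerically against home and propped, and check the bystanders.

```bash
python3 - <<'E'
from h import *
np.set_printoptions(precision=4,suppress=True)
a=bot.read_camera('side');b=bot.read_camera('top')
print(tri((215.7,177.9),(239.8,227.8)))
u=np.array([.5446,-.8387]);pin=np.array([.47,-.406])-.085*u
for an in(1.82,1.69,1.55):
  e=an-.25;X=np.r_[pin+.044*np.sin(e)*u,.117+.044*np.cos(e)];print(an,proj('side',X),proj('top',X))
for c in('side','top'):
  for n in('pawl_tip','dial_peg','thread_spool','paint_bottle','wax_block'): print(c,n,[(np.round(d['xy'],1),round(d['score'],2)) for d in bot.place_of(c,n)[:2]])
a0,b0=cv2.imread('pics/side0.png'),cv2.imread('pics/top0.png')
d=cv2.absdiff(b,b0).max(2);print("top diff px spool,bottle,wax:",[(d[y0:y1,x0:x1]>60).sum() for x0,y0,x1,y1 in((285,243,322,270),(230,150,252,170),(210,165,230,188))])
cv2.imwrite('pics/c7.png',cv2.resize(a[160:210,185:250],(0,0),fx=10,fy=10,interpolation=cv2.INTER_CUBIC))
E
```

```text
(array([ 0.444 , -0.3733,  0.1224]), np.float64(0.0038870252343737844))
1.82 [216.5601 179.1377] [239.1305 225.5596]
1.69 [216.2813 177.3406] [238.8747 225.5102]
1.55 [215.8046 175.2705] [238.303 225.648]
side pawl_tip []
side dial_peg [(array([233. , 179.8]), 0.6)]
side thread_spool [(array([191.7, 261.9]), 0.59)]
side paint_bottle [(array([283.9, 206.6]), 0.75)]
side wax_block [(array([268.9, 194.6]), 0.46)]
top pawl_tip [(array([238.7, 225.1]), 0.55)]
top dial_peg [(array([256. , 204.8]), 0.56)]
top thread_spool [(array([305.3, 255.1]), 0.93)]
top paint_bottle [(array([244. , 161.4]), 0.63)]
top wax_block [(array([220.1, 174.2]), 0.66)]
top diff px spool,bottle,wax: [np.int64(0), np.int64(0), np.int64(0)]
```

View pics/c7.png

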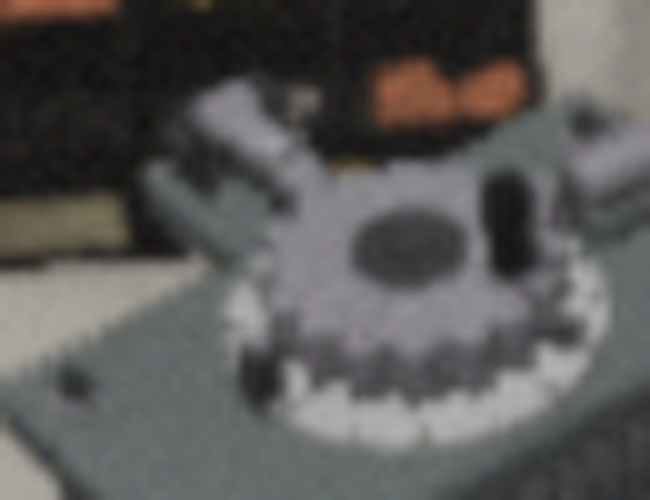

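The nose blends into the dial rim and doesn't ride above the face, but 1.8 px separates home from propped. I'll make one overlay to decide: outlines of the pawl's top face at 1.82 and 1.69, with the dial and hub circles as bias reference.

```bash
python3 - <<'E'
from h import *
a=bot.read_camera('side')
ax=np.array([.47,-.406]);u=np.array([.5446,-.8387]);n=np.array([.8387,.5446])
W=lambda x,y,z:np.r_[ax+x*u+y*n,z]
f=9;x0,y0=190,157
def draw(im,pts,col):
    p=np.array([((proj('side',X)-[x0,y0]+.5)*f) for X in pts]).astype(np.int32);cv2.polylines(im,[p],True,col,1,cv2.LINE_AA)
out=[]
for an in(1.82,1.69):
    im=cv2.resize(a[y0:y0+45,x0:x0+44],(0,0),fx=f,fy=f,interpolation=cv2.INTER_CUBIC)
    im=cv2.convertScaleAbs(im,alpha=1.3,beta=15)
    for r,z in((.015,.130),(.039,.124)): draw(im,[W(r*np.cos(t),r*np.sin(t),z) for t in np.linspace(0,6.28,60)],(0,255,255))
    e=an-.25;h=.0035
    for s in(h,-h): draw(im,[W(-.085+l*np.sin(e)-s*np.cos(e),y,.117+l*np.cos(e)+s*np.sin(e)) for l,y in((0,-.006),(.048,-.006),(.048,.006),(0,.006))],(0,255,0) if s>0 else (255,0,255))
    out.append(im)
cv2.imwrite('pics/c8.png',np.hstack(out))
E
```

```text
(no output)
```

View pics/c8.png

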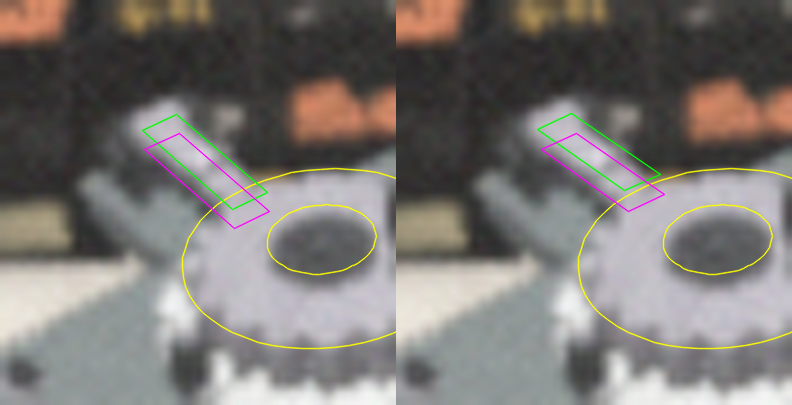

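The overlay isn't decisive: the hub shows about 1 px of bias and both slopes nearly fit. A light touch settles it. With shut fingers over the pawl at x_s = -57 mm, contact should come at z ≈ 0.1205 if it's home and at least ≈ 0.125 if propped.

```bash
python3 -c "
from h import *
o=bot.get_obs();print(o['eef_pos'],'shift',toolR().T@(np.array([.439,-.3582,.130])-o['eef_pos']))"
```

```text
[ 0.38632654 -0.28505613  0.23027179] shift [0.09001036 0.10026821 0.0048345 ]
```

```bash
python3 -m crank '[{"linear":[0.03,0,0.005],"dr":[0,0,0],"hand":-1},{"linear":[0.06,0,0.005],"dr":[0,0,0],"hand":-1},{"linear":[0.09,0,0.005],"dr":[0,0,0],"hand":-1},{"linear":[0.09,0.04,0.005],"dr":[0,0,0],"hand":-1},{"linear":[0.09,0.075,0.005],"dr":[0,0,0],"hand":-1},{"linear":[0.09,0.09,0.005],"dr":[0,0,0],"hand":-1},{"linear":[0.09,0.1,0.005],"dr":[0,0,0],"hand":-1},{"linear":[0.09,0.1,0.005],"dr":[0,0,0],"hand":-1},{"linear":[0.09,0.1,0.005],"dr":[0,0,0],"hand":-1}]' 20 >/dev/null; python3 st.py
python3 -m crank '[{"linear":[0,0.003,0],"dr":[0,0,0],"hand":-1},{"linear":[0,0.005,0],"dr":[0,0,0],"hand":-1},{"linear":[0,0.006,0],"dr":[0,0,0],"hand":-1},{"linear":[0,0.006,0],"dr":[0,0,0],"hand":-1}]' >/dev/null; python3 st.py
python3 -m crank '[{"linear":[0,0.002,0],"dr":[0,0,0],"hand":-1},{"linear":[0,0.003,0],"dr":[0,0,0],"hand":-1},{"linear":[0,0.003,0],"dr":[0,0,0],"hand":-1},{"linear":[0,0.003,0],"dr":[0,0,0],"hand":-1}]' >/dev/null; python3 st.py
```

```text
15.35 [ 0.4396 -0.3583  0.1308] F [-0.004   0.2363  0.3206] Ftool [-0.2009 -0.3207  0.1244] w 0.08779579730650598 alpha 32.689119156003386 r 0.05662545218661297 phi 122.51810972675943 q7 0.9016506002900262
15.6833 [ 0.4398 -0.3586  0.1255] F [-1.2438  0.7133  3.5725] Ftool [-1.2644 -3.5755 -0.6602] w 0.013812124540838765 alpha 32.67697812929498 r 0.05618618726139155 phi 122.5165060530896 q7 0.8966772514221295
16.0167 [ 0.4401 -0.3588  0.1247] F [-6.753   3.5829 22.6377] Ftool [ -6.5895 -22.6578  -3.7556] w -0.10848982345622485 alpha 32.664348651394654 r 0.05593525364505622 phi 122.37254018374132 q7 0.8943028240440948
```

Contact came at z 0.125, which is also exactly the fork's height, so it's ambiguous. I'll read the moment before backing off to see where the contact lies.

```bash
python3 -c "
from h import *
o=bot.get_obs();R=toolR();f=R.T@o['contact_force'];m=R.T@o['torque'];print('F',f,'M',m, 'lever if at TCP: x',m[2]/f[1],'z',-m[0]/f[1], 'r_perp',np.cross(f,m)/(f@f))"
python3 -m crank '[{"linear":[0,-0.005,0],"dr":[0,0,0],"hand":-1},{"linear":[0,-0.01,0],"dr":[0,0,0],"hand":-1},{"linear":[0,-0.01,0],"dr":[0,0,0],"hand":-1},{"linear":[0,-0.01,0],"dr":[0,0,0],"hand":-1}]'; python3 -c "
from h import *
o=bot.get_obs();R=toolR();print(R.T@o['contact_force'],R.T@o['torque'])"
```

```text
F [ -6.58946709 -22.65784829  -3.75562404] M [-0.81165279 -0.0401304   1.51786038] lever if at TCP: x -0.06699049077564977 z -0.0358221479422013 r_perp [-0.06050434  0.02285876 -0.03174942]
t: 16.35
eef_pos: [0.4392, -0.3583, 0.1316]
tool_rot: [-0.62, 0.621, -0.339, 0.339]
contact_force: [0.0, 0.3, -0.1]
gripper_width: 0.002
[-0.24209977  0.06171677  0.20190005] [0.00681348 0.01790774 0.02851238]
```

Contact was on the pawl/fork side of the finger, so it was likely a fork lug at its 125 mm height, which doesn't discriminate. I'll back away and average frames to measure the slope of the pawl's edge against the dark case, predicted for home and propped.

```bash
python3 -m crank '[{"linear":[0,-0.04,0],"dr":[0,0,0],"hand":-1},{"linear":[0,-0.08,0],"dr":[0,0,0],"hand":-1},{"linear":[-0.04,-0.1,0],"dr":[0,0,0],"hand":-1},{"linear":[-0.08,-0.1,0],"dr":[0,0,0],"hand":-1},{"linear":[-0.1,-0.1,0],"dr":[0,0,0],"hand":-1},{"linear":[-0.1,-0.1,0],"dr":[0,0,0],"hand":-1}]' >/dev/null
python3 - <<'E'
from h import *
np.set_printoptions(precision=2,suppress=True)
m=np.mean([bot.read_camera('side').astype(float) for _ in range(20)],0)
np.save('avg.npy',m)
ax=np.array([.47,-.406]);u=np.array([.5446,-.8387]);n=np.array([.8387,.5446])
W=lambda x,y,z:np.r_[ax+x*u+y*n,z]
for an in(1.82,1.69,1.55):
  e=an-.25;h=.0035
  for y,s in((.006,h),(-.006,h),(-.006,-h)):
    p=[proj('side',W(-.085+l*np.sin(e)-s*np.cos(e),y,.117+l*np.cos(e)+s*np.sin(e))) for l in(.01,.045)];d=p[1]-p[0]
    print(an,y,s,p[0],p[1],'slope',d[1]/d[0])
g=cv2.cvtColor(m.astype(np.uint8),cv2.COLOR_BGR2GRAY)
print('cols 203..226'); 
for r in range(164,186): print(r,g[r,203:227])
cv2.imwrite('pics/c9.png',cv2.resize(m[160:195,195:240].clip(0,255).astype(np.uint8),(0,0),fx=16,fy=16,interpolation=cv2.INTER_CUBIC))
E
```

```text
1.82 0.006 0.0035 [211.19 170.98] [218.59 177.34] slope 0.8591464010971475
1.82 -0.006 0.0035 [207.35 172.76] [214.7 179.2] slope 0.8755923709979272
1.82 -0.006 -0.0035 [207.63 174.86] [214.95 181.32] slope 0.8815623508832475
1.69 0.006 0.0035 [211.04 170.5 ] [218.22 175.42] slope 0.6839099625805866
1.69 -0.006 0.0035 [207.19 172.28] [214.31 177.28] slope 0.7006196642222307
1.69 -0.006 -0.0035 [207.65 174.53] [214.76 179.56] slope 0.7078689839298219
1.55 0.006 0.0035 [210.83 169.98] [217.64 173.23] slope 0.47718456557987854
1.55 -0.006 0.0035 [206.98 171.76] [213.71 175.09] slope 0.4932504348580601
1.55 -0.006 -0.0035 [207.64 174.13] [214.36 177.51] slope 0.5022818981900519
cols 203..226
164 [24 23 23 23 23 23 23 24 23 23 24 23 23 25 28 32 26 25 25 25 25 27 27 27]
165 [23 23 24 23 23 24 23 23 24 24 24 23 24 25 27 31 26 26 25 25 28 30 35 40]
166 [24 24 23 23 23 24 25 27 26 24 23 25 24 25 28 32 27 25 27 35 49 56 71 75]
167 [24 24 23 26 33 41 48 47 43 29 27 27 26 27 28 31 27 27 31 52 76 84 92 93]
168 [ 25  26  34  52  80 102  98  68  55  46  46  55  52  47  34  33  30  34
  41  63  94 1
[... 1062 characters left out ...]
  98 101  96  85  76  61  74  98 129 132 131 132 135 134
 135 136 137 136 135 134]
180 [ 97  96  90  92 101 103 102 100  89  59  62  94 131 135 135 135 135 133
 134 133 130 120 113 113]
181 [ 85  97 100 100 102 102 101 101  97  89  89 101 132 136 135 134 133 133
 127 110  97  87  80  80]
182 [ 71  84  97 101 103 103 102 102 109 121 121 124 134 136 134 134 132 123
  96  78  66  64  64  63]
183 [ 63  69  83  95 101 103 102 102 109 129 134 134 137 136 134 133 126 104
  71  61  58  62  62  62]
184 [ 54  70  70  80  93  99 101 100 102 119 134 136 136 134 134 133 122  87
  64  59  55  60  61  61]
185 [ 68 100  83  70  75  81  97 116 128 126 135 136 134 134 133 134 125  88
  64  59  55  53  53  53]
```

View pics/c9.png

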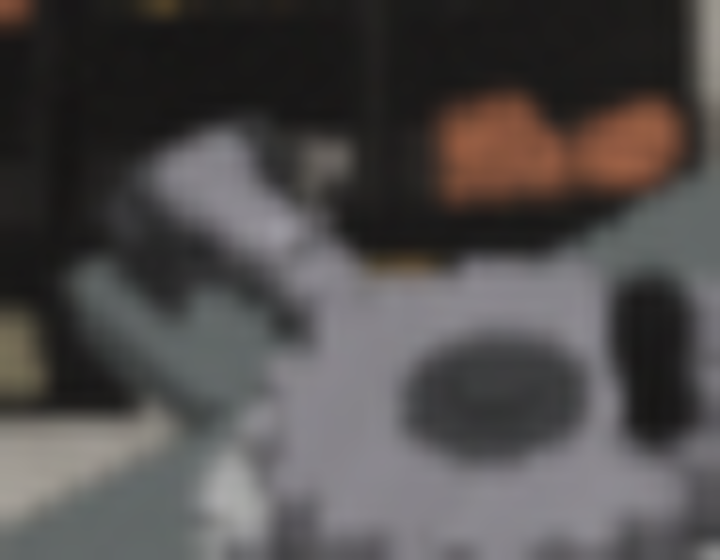

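The upper edge runs from (211.1,171) to (217.2,176), a slope of about 0.82. Predictions are 0.86 for home and 0.68 for the highest propped angle, and the line's end row of 176 also matches home (176.1 against 175.1). In the picture the nose sits sunk between two lobes and the peg hasn't moved (236,182). The arm is clear, so I'm handing in.

```bash
python3 st.py; python3 -c "
from station import bot
print(bot.hand_in())"
```

```text
17.85 [ 0.3851 -0.274   0.2313] F [0.7405 0.0237 0.0067] Ftool [ 0.3799 -0.0067  0.636 ] w -0.05588823966924296 alpha 32.682158407314326 r 0.15695732676394605 phi 122.73568962547478 q7 0.9410753399499049
the job is handed in; nothing more can be done
None
```

I turned the dial clockwise to its stop, brought it back five clicks, and tipped the pawl down. The job was handed in at about 18 s with the arm clear and no contact force. I couldn't fully prove that the pawl is home.

- **Stop:** with the peg gripped, the force rose to 18.5 N while the tool barely moved. A click takes 7–10 N, so this was the stop.
- **Five clicks:** after release, the two cameras put the peg at -17° and -29°. That averages -23°, against -23.5° expected for click 5. The top view also shows it two clicks below where it started, which was click 7.
- **Pawl:** it fell towards the dial, and its nose looks sunk between two lobes.
    - **Image check:** the slope of its edge was 0.82, where home should give 0.86 and the highest propped position 0.68. Its end position also fits home, but the margin is only about one pixel.
    - **Touch check:** this was inconclusive. The shut fingers met something at 125 mm, most likely the fork, with up to about 23 N, so it neither proved nor disproved that the pawl is home.
- **Bystanders:** in the top view, the spool, bottle and wax block showed no change from the first picture. I checked this after the pawl fell, but before the touch check.

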